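# Crack open the stuck lid of a dry box and hold it ajar

### The arm

A 6-joint arm with a two-finger parallel gripper is mounted at the origin on a cart in front of the work surface, level with it; the furniture and walls round the work are solid. World frame = base frame: x ahead of the robot, y to its left, z up, the work surface at z = 0. Lengths are in m, angles in rad, forces in N, time in s.
With the tool pointing down it reaches from about 0.375 to 0.9 m from the base axis. Payload 3.1 kg.
Tool frame: the origin (TCP) lies midway between the tips of the shut fingers; the grasp point (between the pads) lies 19 mm behind it (manip.grasp_offset is the distance from the TCP to the grasp point, in m); z points along the fingers, y is the line along which they close (so a half turn about z gives the same grasp; the last joint's range is limited). The gripper opens to 85 mm and grips with 20 to 120 N. Pads are 22 mm wide; open, the fingers measure 114 mm over their backs; the gripper's body (76 mm by 85 mm) begins 54 mm behind the grasp point. The pads swing forward as they close: fully open they stand 13 mm farther back than shut.
Start: joints at [0.978, 0.527, 1.433, -0, 1.181, -0.178], TCP at [0.252, 0.572, 0.211] pointing down, gripper open.
Joint ranges: [-3.08, 3.08], [-0.75, 2.2], [0.22, 2.44], [-1.43, 4.57], [0, 2.65], [-2.85, 2.85]. Speed limits (rad/s): [2.79, 2.79, 3.14, 3.14, 3.14, 3.14].

### API

Orientations are given as a unit quaternion [x, y, z, w].
In Python, from station import sensors, cams, order, manip gives the robot as it stands.
- The arm moves only by the tool move_arm, never from a script. Its argument "targets" is a list of rows, each an object of numbers: "dx", "dy", "dz": the shift along the world's x, y, z normalised to -1 to 1, where 1 is 25 mm; "rx", "ry", "rz": the turn, a rotation vector about the world's x, y, z normalised to -1 to 1, where 1 is 30 degrees. A call has exactly 10 rows; each row shifts and turns the commanded pose from where the row before left it; what a row does not reach is not made up. A row lasts 1/8 s, in which the tool goes at most 62.5 mm and 10.7 degrees, less where a joint would pass 70% of its speed; a pose out of reach is approached as far as the arm can. A call with a number of a shift or a turn outside -1 to 1 is refused whole. A call with a gripper value outside its range is refused whole. "claw" is the opening in per cent of the stroke, from 0 (shut) to 100 (fully open), set as the call begins (left out, the last holds). The fingers move at their own pace and stop on an object; "newtons" is the grip in N (left out, the last holds). Time passes only in rows, so rows that do not move let the fingers close, or fill a call up. It gives the time, the measured TCP pose, the force, the opening and the grip force at its end, in the units of the state.
- sensors.sense(): the state, without advancing time (a new reading comes with each control period).
- cams.snapshot(name): name is "side" or "top"; returns the picture (384x512x3 uint8, red, green, blue); there is no depth.
- cams.camera_model(name): a dict with "fx", "fy", "cx", "cy" (pixels), "extrinsics" (4x4, takes a point from world to camera coordinates). Camera axes: x right, y down, z forward; pixel columns grow to the right and rows downward; lengths in m; the calibration is good to about 2 mm. A picture is of the moment at which its call begins. camera_model takes no time and is no camera call.
- order.sign_off(): hands the job in; it is judged then, once.
The state is a dict: "t": time; "q": joint angles; "qd": joint speeds; "tau": joint torques, N m; "tcp_pos": TCP position; "tool_rot": TCP orientation; "force": force on the tool from outside, world axes, zero at the start; "ft_torque": the same for the moment, N m; "finger_gap": opening from 0.0 (shut) to 1.0 (fully open); "gripper_force": force on a finger pad.
Only numpy, scipy, OpenCV 4.12 (cv2) and the standard library are available. Lean on these libraries where they do the work, as an engineer would, in place of code of your own. Each camera call takes 0.05 s, during which the arm holds its last target. There are 200 camera calls.

### The job

With the lid of the grey dry box still shut, puff the dust off its seam: press the white nozzle cap of the air duster can fully down for about half a second and let it come up again. Then take the black grip on the lid, pull up until the sticking seal breaks free, and stop with the lid only slightly open, its front edge about 2 cm above the rim (never flung open beyond 5 cm). Finish while still holding the lid there with the gripper, and leave the loose tools lying on the bench where they are.

Things in the scene. Friction and masses are not known exactly. Their poses are not given: they have to be found in the camera images.
- dry_box: grey open-topped box fixed to the bench, 170 mm deep (x) by 200 mm wide (y), rim 80 mm high, with a clear blue-framed lid. Origin: centre of its underside; x points from its front (grip side) to its hinged back, y to its left, z up
- lid (a joint): lid angle, rad, 0 = shut, grows as the front rises (2 cm at the front edge is 0.12). A rubber seal holds it: 12 to 16 N straight up at the grip breaks it free within the first 5 mm of lift at the front; the lid then tends to pop up to about 0.05 rad, above which only its weight is left (1 to 3 N at the grip). Let go, it sinks back to about 0.05 rad
- lid_grip (a point): point to pinch on the black upright grip on the lid's front part; on the lid's mid line, 145 mm in front of the hinge axis and 32 mm above the rim when shut. The grip is a fin 16 mm thick (along the box's y), 36 mm long (along the box's x), with a 20 mm thick round bar along its top, whose top is 60 mm above the rim; the lid's top under it is 12 mm above the rim. Turns with the lid
- lid_hinge (a point): point on the hinge axis, middle of the back rim, 85 mm behind and 80 mm above the box's origin; the axis runs along the box's y
- lid_front_edge (a point): middle of the lid's front lower edge, 170 mm in front of the hinge; at rim height, 80 mm above the bench, when shut
- duster_can: silver and green air duster can, 58 mm diameter, in a 90 mm round foot fixed to the bench, standing on the left of the box; top of its white cap 173 mm above the bench. Origin: centre of its underside; -y points along the nozzle, towards the box
- nozzle_cap (a joint): travel of the white sprung nozzle cap, m, 0 = up, 0.006 = fully down; takes 2 N to start and about 6 N to reach the bottom, springs back
- nozzle_cap_top (a point): centre of the top of the white nozzle cap (28 mm diameter, 20 mm high); press straight down here. A thin red tube points from the cap to the box
- marker_pen: loose red and white marker pen, 17x135x16 mm, lying on the bench; origin under its centre
- hex_key: loose black hex key, 36x104x9 mm; origin under its centre
- oil_stone: loose green oil stone, 25x100x13 mm; origin under its centre
- screwdriver: loose red screwdriver, 26x174x25 mm; origin under its centre
There are look-alikes about, which are no part of the job. Of the things that look like the duster_can, the largest one is meant.

How it is judged:
By the outcome, as a careful person would: the job done as asked, in the order asked, and still so for the second after the job is handed in, while the arm keeps its last pose, push and grip.
It also fails if it takes over 43 s, if anything falls off the work surface, if the arm or the gripper's body presses on something with over 40 N, if the wrist force passes 120 N, or if a joint passes its speed limit or range.

## Working session

There is one attempt and no reset: what is moved stays moved. The work goes in short steps, Python scripts to look and compute and a tool call to move; the robot and the scene stay as the last step left them, time stands still between calls to the robot, and variables do not carry over. Pictures are saved under pics/ and viewed, at most 10 in all, crops included, and the job is handed in when it is done.

Besides the shell and the picture viewer there is one more tool, called as a command line: name --argument value ..., lists and objects as JSON in quotes. move_arm: Moves the arm, as the interface text tells. Scaled input: -1 to 1 covers 25 mm each way for a shift and 30 degrees each way for a turn. Its arguments: {"type":"object","properties":{"targets":{"type":"array"},"claw":{"type":"number"},"newtons":{"type":"number"}},"required":["targets"]}

```bash
mkdir -p pics
python3 - <<'E'
from station import sensors,cams,manip
import cv2,numpy as np
for n in("top","side"):
    im=cams.snapshot(n); cv2.imwrite(f"pics/{n}.png",im[:,:,::-1]); m=cams.camera_model(n); print(n,m)
    cv2.imwrite(f"pics/{n}L.png",cv2.resize(im[:,:,::-1],(800,600),interpolation=cv2.INTER_CUBIC))
s=sensors.sense();print(s,manip.grasp_offset)
E
```

```text
top {'fx': 351.5755218980278, 'fy': 351.5755218980278, 'cx': 256.02137089115644, 'cy': 192.49104575956784, 'extrinsics': array([[ 0.10532077, -0.99442521, -0.00510296, -0.05673338],
       [-0.96709105, -0.10122793, -0.23342624,  0.53043783],
       [ 0.23160838,  0.02951966, -0.97236112,  0.95522775],
       [ 0.        ,  0.        ,  0.        ,  1.        ]])}
side {'fx': 454.40052273207255, 'fy': 454.40052273207255, 'cx': 260.17913144315145, 'cy': 194.17234762695966, 'extrinsics': array([[ 0.9988023 , -0.04588868,  0.01697653, -0.50539834],
       [-0.00353857, -0.41380678, -0.91035785,  0.10622525],
       [ 0.04880012,  0.90920744, -0.41347355,  1.41469082],
       [ 0.        ,  0.        ,  0.        ,  1.        ]])}
{'t': 0.1, 'q': array([ 9.77551292e-01,  5.28389955e-01,  1.43377891e+00,  9.11111898e-06,
        1.18142246e+00, -1.78515122e-01]), 'qd': array([-0.00030784, -0.00173239, -0.00341817, -0.0017098 ,  0.00045911,
        0.00071851]), 'tau': array([-5.50888853e-04, -4.43300700e+01, -1.78585911e+01, -2.69622333e-04,
        3.89867680e-03,  2.77020501e-05]), 'tcp_pos': array([0.25142479, 0.57144112, 0.20961973]), 'tool_rot': array([ 2.05883618e-01,  9.78575974e-01, -9.24264373e-04, -3.80026810e-04]), 'force': array([ 0.36653001, -0.4332432 ,  0.2049928 ]), 'ft_torque': array([-0.02157774, -0.01106161,  0.00855481]), 'gripper_force': 0.0, 'finger_gap': 1.000984756456143} 0.0187
```

View pics/topL.png

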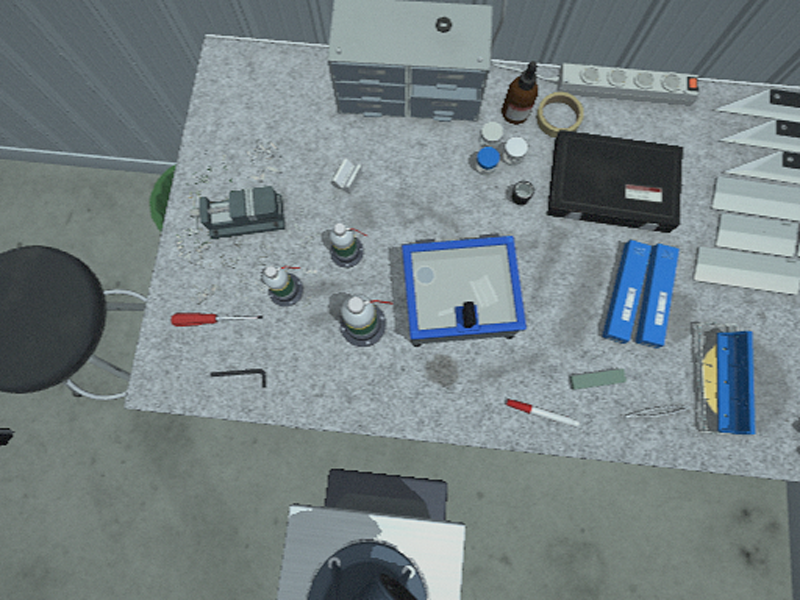

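View pics/sideL.png

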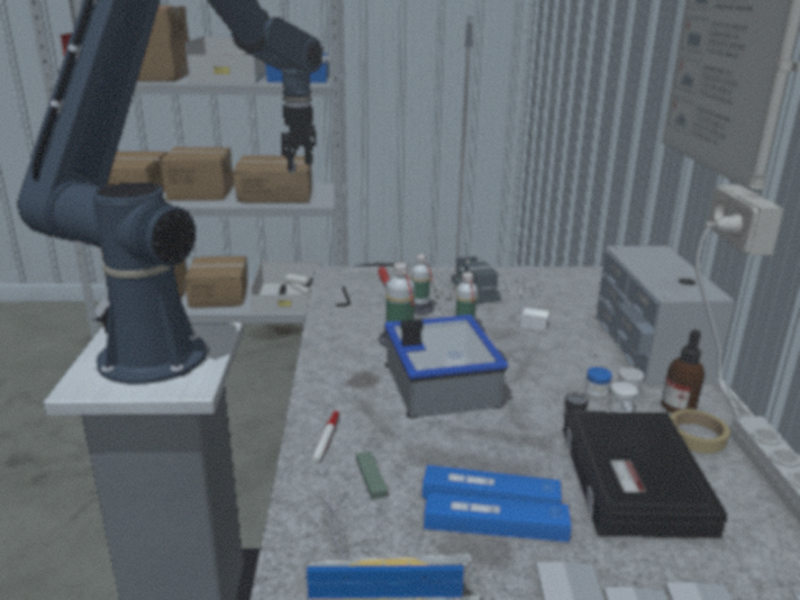

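The top view shows the box with its grip near (468,314). There are three cans, and the largest is the one at (360,310), nearest the robot and beside the box. I'll enlarge both views.

Run:
```python
import cv2
a=cv2.imread("pics/top.png")[135:245,195:355]; cv2.imwrite("pics/tc.png",cv2.resize(a,None,fx=5,fy=5,interpolation=cv2.INTER_CUBIC))
a=cv2.imread("pics/side.png")[160:270,220:340]; cv2.imwrite("pics/sc.png",cv2.resize(a,None,fx=5,fy=5,interpolation=cv2.INTER_CUBIC))
```

```text
(no output)
```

View pics/tc.png

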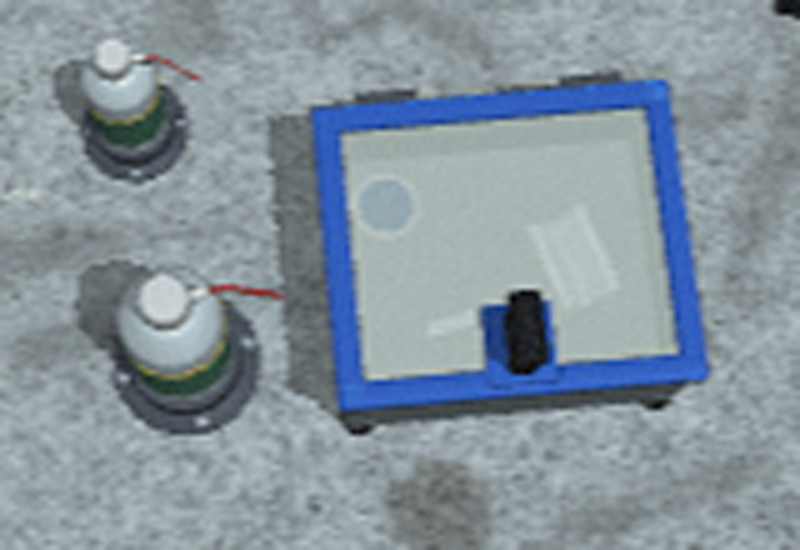

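View pics/sc.png

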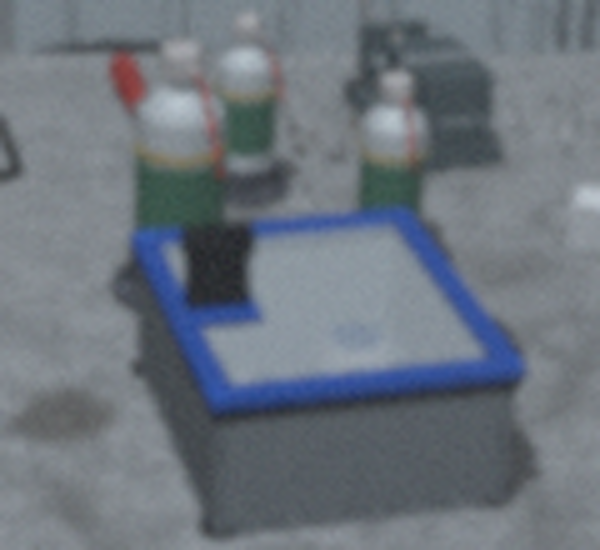

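Top crop: cap top centre at (163,300). Lid corners: BL (313,108), BR (668,82), FR (708,380), FL (342,408). Grip bar spans (525,290) to (527,370). Side crop: cap top near (181,45), grip bar top from (185,228) to (252,228). Next I'll convert these to positions.

```bash
cat > h.py <<'E'
import numpy as np
from station import cams
O={"top":(195,135),"side":(220,160)}
def ray(n,p):
    m=cams.camera_model(n);E=m["extrinsics"];u=(np.array(p)+.5)/5-.5+O[n]
    d=np.array([(u[0]-m["cx"])/m["fx"],(u[1]-m["cy"])/m["fy"],1]);return -E[:3,:3].T@E[:3,3],E[:3,:3].T@d
def atz(n,p,z):
    c,d=ray(n,p);return c+d*(z-c[2])/d[2]
def proj(n,X):
    m=cams.camera_model(n);E=m["extrinsics"];x=E[:3,:3]@X+E[:3,3]
    return ((np.array([m["fx"]*x[0]/x[2]+m["cx"],m["fy"]*x[1]/x[2]+m["cy"]])-O[n]+.5)*5-.5).round(0)
def tri(a,b):
    c1,d1=ray("top",a);c2,d2=ray("side",b);s=np.linalg.lstsq(np.c_[d1,-d2],c2-c1,rcond=None)[0]
    p,q=c1+d1*s[0],c2+d2*s[1];return (p+q)/2,np.linalg.norm(p-q)
E
python3 - <<'E'
from h import *
np.set_printoptions(precision=4,suppress=True)
print("cap",atz("top",(163,300),.173),tri((163,300),(181,45)))
C=[atz("top",p,.092) for p in((313,108),(668,82),(708,380),(342,408))]
for c in C:print(c)
BL,BR,FR,FL=C
print("w",np.linalg.norm(BL-BR),np.linalg.norm(FL-FR),"d",np.linalg.norm(BL-FL),np.linalg.norm(BR-FR))
x=(BL+BR-FL-FR);x/=np.linalg.norm(x);y=(BL+FL-BR-FR);y/=np.linalg.norm(y)
print("yaw",np.arctan2(x[1],x[0]),np.arctan2(-y[0],y[1]))
yaw=(np.arctan2(x[1],x[0])+np.arctan2(-y[0],y[1]))/2
c=sum(C)/4; ex=np.array([np.cos(yaw),np.sin(yaw),0]);ey=np.array([-np.sin(yaw),np.cos(yaw),0])
bo=c-[0,0,.092];print("box",bo,yaw)
for l in(-.018,.018):
  g=bo+(-.06+l)*ex+[0,0,.14];print("grip end",g,"top px",proj("top",g),"side",proj("side",g))
g=bo-.06*ex+[0,0,.112];print("grip",g)
print("bar back end via top",atz("top",(525,293),.135))
for w in BL,BR,FR,FL: print(proj("side",w))
E
```

```text
cap [0.4939 0.0688 0.173 ] (array([0.4933, 0.0689, 0.1721]), np.float64(0.001682885207001108))
[0.6337 0.0062 0.092 ]
[ 0.6707 -0.1961  0.092 ]
[ 0.4983 -0.2282  0.092 ]
[ 0.4615 -0.028   0.092 ]
w 0.2056365571740595 0.20353144494297512 d 0.17564614455836886 0.17540356479297978
yaw 0.19015134078623988 0.18135362725491982
box [ 0.566  -0.1115 -0.    ] 0.18575248402057987
grip end [ 0.4894 -0.126   0.14  ] top px [533. 360.] side [188. 225.]
grip end [ 0.5248 -0.1193  0.14  ] top px [526. 294.] side [250. 220.]
grip [ 0.5071 -0.1226  0.112 ]
bar back end via top [ 0.5264 -0.1195  0.135 ]
[410. 201.]
[526. 360.]
[211. 392.]
[134. 227.]
```

move_arm --targets '[{"dx": 0.48,"dy": -1,"rz": 0.0573},{"dx": 0.48,"dy": -1,"rz": 0.0573},{"dx": 0.48,"dy": -1,"rz": 0.0573},{"dx": 0.48,"dy": -1,"rz": 0.0573},{"dx": 0.48,"dy": -1,"rz": 0.0573},{"dx": 0.48,"dy": -1,"rz": 0.0573},{"dx": 0.48,"dy": -1,"rz": 0.0573},{"dx": 0.48,"dy": -1,"rz": 0.0573},{"dx": 0.48,"dy": -1,"rz": 0.0573},{"dx": 0.48,"dy": -1,"rz": 0.0573}]' --claw 0 --newtons 60

```text
schema error: expected keys dx, dy, dz, rx, ry, rz
```

move_arm --targets '[{"dx": 0.48,"dy": -1,"rz": 0.0573},{"dx": 0.48,"dy": -1,"rz": 0.0573},{"dx": 0.48,"dy": -1,"rz": 0.0573},{"dx": 0.48,"dy": -1,"rz": 0.0573},{"dx": 0.48,"dy": -1,"rz": 0.0573},{"dx": 0.48,"dy": -1,"rz": 0.0573},{"dx": 0.48,"dy": -1,"rz": 0.0573},{"dx": 0.48,"dy": -1,"rz": 0.0573},{"dx": 0.48,"dy": -1,"rz": 0.0573},{"dx": 0.48,"dy": -1,"rz": 0.0573}]'

```text
schema error: expected keys dx, dy, dz, rx, ry, rz
```

move_arm --targets '[{"dz": -0.2},{"dz": -0.2},{"dz": -0.2},{},{},{},{},{},{},{}]'

```text
schema error: expected keys dx, dy, dz, rx, ry, rz
```

Run:
```python
from station import sensors,cams
import cv2
s=sensors.sense();print(s['t'],s['tcp_pos'],s['tool_rot'],s['q'],s['force'])
a=cams.snapshot("top")[115:225,195:355,::-1];b=cams.snapshot("side")[110:270,220:340,::-1]
a=cv2.resize(a,(560,385),interpolation=cv2.INTER_CUBIC);b=cv2.resize(b,None,fx=3.5,fy=3.5,interpolation=cv2.INTER_CUBIC)
cv2.imwrite("pics/c2t.png",a);cv2.imwrite("pics/c2s.png",b)
```

```text
0.1 [0.25142479 0.57144112 0.20961973] [ 2.05883618e-01  9.78575974e-01 -9.24264373e-04 -3.80026810e-04] [ 9.77551292e-01  5.28389955e-01  1.43377891e+00  9.11111898e-06
  1.18142246e+00 -1.78515122e-01] [ 0.36653001 -0.4332432   0.2049928 ]
```

View pics/c2s.png

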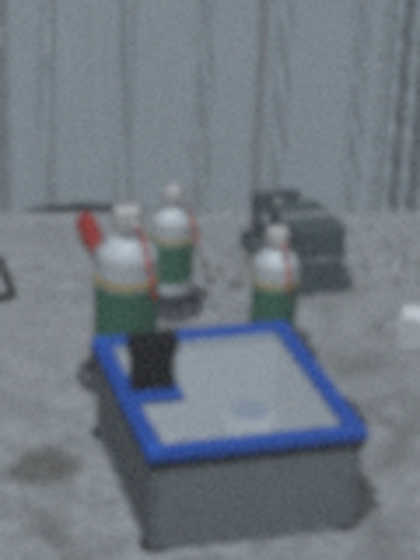

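The moves were refused because every row needs all six keys, so nothing moved. The picture shows the unchanged scene. I'll resend.

move_arm --targets '[{"dx": 0.48,"dy": -1,"dz": 0,"rx": 0,"ry": 0,"rz": 0.0573},{"dx": 0.48,"dy": -1,"dz": 0,"rx": 0,"ry": 0,"rz": 0.0573},{"dx": 0.48,"dy": -1,"dz": 0,"rx": 0,"ry": 0,"rz": 0.0573},{"dx": 0.48,"dy": -1,"dz": 0,"rx": 0,"ry": 0,"rz": 0.0573},{"dx": 0.48,"dy": -1,"dz": 0,"rx": 0,"ry": 0,"rz": 0.0573},{"dx": 0.48,"dy": -1,"dz": 0,"rx": 0,"ry": 0,"rz": 0.0573},{"dx": 0.48,"dy": -1,"dz": 0,"rx": 0,"ry": 0,"rz": 0.0573},{"dx": 0.48,"dy": -1,"dz": 0,"rx": 0,"ry": 0,"rz": 0.0573},{"dx": 0.48,"dy": -1,"dz": 0,"rx": 0,"ry": 0,"rz": 0.0573},{"dx": 0.48,"dy": -1,"dz": 0,"rx": 0,"ry": 0,"rz": 0.0573}]' --claw 0 --newtons 60

```text
t: 1.45
tcp_pos: [0.3721, 0.3211, 0.2105]
tool_rot: [0.057, 0.998, -0.0, -0.0]
force: [-0.1, 1.1, 1.4]
finger_gap: -0.001
gripper_force: 0.0
```

move_arm --targets '[{"dx": 0.48,"dy": -1,"dz": 0,"rx": 0,"ry": 0,"rz": 0.0573},{"dx": 0.48,"dy": -1,"dz": 0,"rx": 0,"ry": 0,"rz": 0.0573},{"dx": 0.48,"dy": -1,"dz": 0,"rx": 0,"ry": 0,"rz": 0.0573},{"dx": 0.48,"dy": -1,"dz": 0,"rx": 0,"ry": 0,"rz": 0.0573},{"dx": 0.48,"dy": -1,"dz": 0,"rx": 0,"ry": 0,"rz": 0.0573},{"dx": 0.48,"dy": -1,"dz": 0,"rx": 0,"ry": 0,"rz": 0.0573},{"dx": 0.48,"dy": -1,"dz": 0,"rx": 0,"ry": 0,"rz": 0.0573},{"dx": 0.48,"dy": -1,"dz": 0,"rx": 0,"ry": 0,"rz": 0.0573},{"dx": 0.48,"dy": -1,"dz": 0,"rx": 0,"ry": 0,"rz": 0.0573},{"dx": 0.48,"dy": -1,"dz": 0,"rx": 0,"ry": 0,"rz": 0.0573}]'

```text
t: 2.7
tcp_pos: [0.4921, 0.0711, 0.2105]
tool_rot: [-0.093, 0.996, 0.0, -0.0]
force: [-0.1, 0.4, -0.5]
finger_gap: 0.0
gripper_force: 0.0
```

move_arm --targets '[{"dx": 0.05,"dy": -0.1,"dz": -0.3,"rx": 0,"ry": 0,"rz": 0},{"dx": 0,"dy": 0,"dz": -0.3,"rx": 0,"ry": 0,"rz": 0},{"dx": 0,"dy": 0,"dz": -0.2,"rx": 0,"ry": 0,"rz": 0},{"dx": 0,"dy": 0,"dz": 0,"rx": 0,"ry": 0,"rz": 0},{"dx": 0,"dy": 0,"dz": 0,"rx": 0,"ry": 0,"rz": 0},{"dx": 0,"dy": 0,"dz": 0,"rx": 0,"ry": 0,"rz": 0},{"dx": 0,"dy": 0,"dz": 0,"rx": 0,"ry": 0,"rz": 0},{"dx": 0,"dy": 0,"dz": 0,"rx": 0,"ry": 0,"rz": 0},{"dx": 0,"dy": 0,"dz": 0,"rx": 0,"ry": 0,"rz": 0},{"dx": 0,"dy": 0,"dz": 0,"rx": 0,"ry": 0,"rz": 0}]'

```text
t: 3.95
tcp_pos: [0.4931, 0.0695, 0.1905]
tool_rot: [-0.092, 0.996, 0.0, -0.0]
force: [0.8, 0.6, 0.8]
finger_gap: -0.005
gripper_force: 0.0
```

Run:
```python
from station import sensors,cams
import cv2
s=sensors.sense();print(s['t'],s['tcp_pos'],s['tool_rot'],s['q'],s['force'])
b=cams.snapshot("side")[110:270,220:340,::-1]
b=cv2.resize(b,None,fx=3.5,fy=3.5,interpolation=cv2.INTER_CUBIC)
cv2.imwrite("pics/c3s.png",b)
```

```text
3.95 [0.49307468 0.06946443 0.19051944] [-9.24417863e-02  9.95718091e-01  7.11980585e-06 -8.30612728e-06] [-8.48536812e-02  3.85863191e-01  1.76812965e+00  1.32787889e-05
  9.87618674e-01 -1.84080523e+00] [0.83838971 0.56134677 0.80376394]
```

View pics/c3s.png

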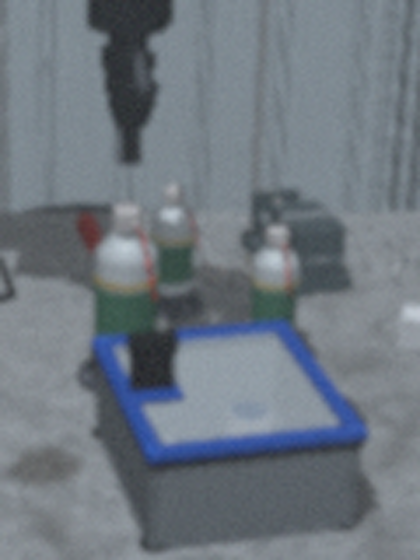

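The dark fingers appear to end at (128,163). The TCP should project to about row 186, so I'll zoom in to check.

Run:
```python
from h import *
import cv2
X=np.array([.4931,.0695,.1905]);print(proj("side",X),proj("top",X),proj("side",np.array([.4935,.069,.173])))
im=cams.snapshot("side")[110:190,235:295,::-1]; t=cams.snapshot("top")[100:200,190:290,::-1]
b=cv2.resize(im,(450,600),interpolation=cv2.INTER_CUBIC); t=cv2.resize(t,(350,350),interpolation=cv2.INTER_CUBIC)
t=cv2.copyMakeBorder(t,0,250,0,0,cv2.BORDER_CONSTANT);cv2.imwrite("pics/z.png",np.hstack([b,t]))
def full(n,p):
    q=(proj(n,p)+.5)/5-.5+O[n];return q
print((full("side",X)-[235,110])*7.5,(full("top",X)-[190,100])*3.5)
```

```text
[182.  17.] [159. 294.] [183.  43.]
[157.5 397.5] [127.4 326.9]
```

View pics/z.png

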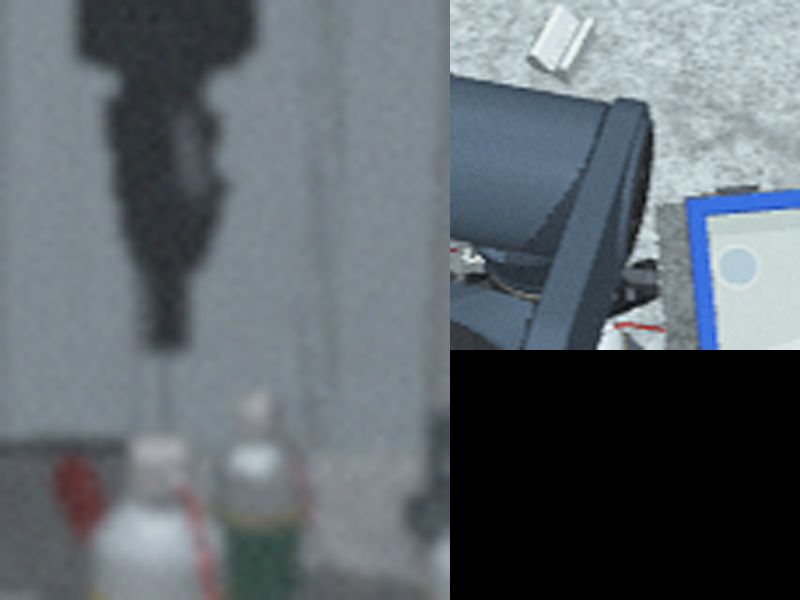

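Fingertips are at row 348 against a predicted 397, so they look about 20 mm higher than the TCP reading. The column is right to within 2 mm. I'll descend and let the force settle it.

move_arm --targets '[{"dx": -0.04,"dy": 0,"dz": -0.2,"rx": 0,"ry": 0,"rz": 0},{"dx": 0,"dy": 0,"dz": -0.2,"rx": 0,"ry": 0,"rz": 0},{"dx": 0,"dy": 0,"dz": -0.2,"rx": 0,"ry": 0,"rz": 0},{"dx": 0,"dy": 0,"dz": -0.1,"rx": 0,"ry": 0,"rz": 0},{"dx": 0,"dy": 0,"dz": -0.06,"rx": 0,"ry": 0,"rz": 0},{"dx": 0,"dy": 0,"dz": 0,"rx": 0,"ry": 0,"rz": 0},{"dx": 0,"dy": 0,"dz": 0,"rx": 0,"ry": 0,"rz": 0},{"dx": 0,"dy": 0,"dz": 0,"rx": 0,"ry": 0,"rz": 0},{"dx": 0,"dy": 0,"dz": 0,"rx": 0,"ry": 0,"rz": 0},{"dx": 0,"dy": 0,"dz": 0,"rx": 0,"ry": 0,"rz": 0}]'

```text
t: 5.35
tcp_pos: [0.4921, 0.0695, 0.1715]
tool_rot: [-0.092, 0.996, 0.0, 0.0]
force: [0.1, -0.7, 0.8]
finger_gap: 0.0
gripper_force: 0.0
```

Run:
```python
from h import *
import cv2
im=cams.snapshot("side")[130:190,235:315,::-1]
cv2.imwrite("pics/z2.png",cv2.resize(im,(800,600),interpolation=cv2.INTER_CUBIC))
for X in ([.4921,.0695,.1715],[.4921,.0695,.1915],[.4935,.069,.173]):
  print(((proj("side",np.array(X))+.5)/5-.5+O["side"]-[235,130])*10)
```

```text
[206. 386.]
[208. 326.]
[212. 382.]
```

View pics/z2.png

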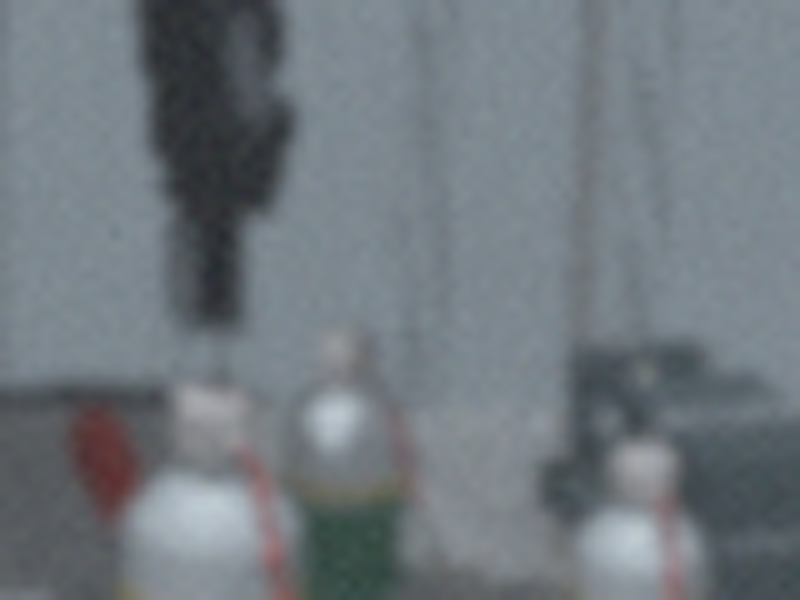

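The tip is at (210,325) and the cap top at (212,383), so there is still a gap of about 19 mm. The TCP reading or the tip length is off by that much. I'll continue down.

move_arm --targets '[{"dx": 0.04,"dy": 0,"dz": -0.2,"rx": 0,"ry": 0,"rz": 0},{"dx": 0,"dy": 0,"dz": -0.2,"rx": 0,"ry": 0,"rz": 0},{"dx": 0,"dy": 0,"dz": -0.1,"rx": 0,"ry": 0,"rz": 0},{"dx": 0,"dy": 0,"dz": -0.06,"rx": 0,"ry": 0,"rz": 0},{"dx": 0,"dy": 0,"dz": -0.06,"rx": 0,"ry": 0,"rz": 0},{"dx": 0,"dy": 0,"dz": -0.04,"rx": 0,"ry": 0,"rz": 0},{"dx": 0,"dy": 0,"dz": 0,"rx": 0,"ry": 0,"rz": 0},{"dx": 0,"dy": 0,"dz": 0,"rx": 0,"ry": 0,"rz": 0},{"dx": 0,"dy": 0,"dz": 0,"rx": 0,"ry": 0,"rz": 0},{"dx": 0,"dy": 0,"dz": 0,"rx": 0,"ry": 0,"rz": 0}]'

```text
t: 6.65
tcp_pos: [0.4931, 0.0695, 0.1551]
tool_rot: [-0.093, 0.996, -0.0, 0.0]
force: [0.4, 0.3, -0.9]
finger_gap: -0.004
gripper_force: 0.0
```

move_arm --targets '[{"dx": 0,"dy": 0,"dz": -0.05,"rx": 0,"ry": 0,"rz": 0},{"dx": 0,"dy": 0,"dz": -0.05,"rx": 0,"ry": 0,"rz": 0},{"dx": 0,"dy": 0,"dz": -0.05,"rx": 0,"ry": 0,"rz": 0},{"dx": 0,"dy": 0,"dz": 0,"rx": 0,"ry": 0,"rz": 0},{"dx": 0,"dy": 0,"dz": 0,"rx": 0,"ry": 0,"rz": 0},{"dx": 0,"dy": 0,"dz": 0,"rx": 0,"ry": 0,"rz": 0},{"dx": 0,"dy": 0,"dz": 0,"rx": 0,"ry": 0,"rz": 0},{"dx": 0,"dy": 0,"dz": 0,"rx": 0,"ry": 0,"rz": 0},{"dx": 0,"dy": 0,"dz": 0,"rx": 0,"ry": 0,"rz": 0},{"dx": 0,"dy": 0,"dz": 0,"rx": 0,"ry": 0,"rz": 0}]'

```text
t: 7.9
tcp_pos: [0.4931, 0.0695, 0.1513]
tool_rot: [-0.092, 0.996, 0.0, -0.0]
force: [-1.1, 0.6, 2.6]
finger_gap: -0.0
gripper_force: 1.3
```

Contact at TCP z ≈ 0.152, so the tips really sit about 21 mm above the reported TCP. Now the press.

move_arm --targets '[{"dx": 0,"dy": 0,"dz": 0,"rx": 0,"ry": 0,"rz": 0},{"dx": 0,"dy": 0,"dz": 0,"rx": 0,"ry": 0,"rz": 0},{"dx": 0,"dy": 0,"dz": 0,"rx": 0,"ry": 0,"rz": 0},{"dx": 0,"dy": 0,"dz": 0,"rx": 0,"ry": 0,"rz": 0},{"dx": 0,"dy": 0,"dz": 0,"rx": 0,"ry": 0,"rz": 0},{"dx": 0,"dy": 0,"dz": -0.08,"rx": 0,"ry": 0,"rz": 0},{"dx": 0,"dy": 0,"dz": -0.12,"rx": 0,"ry": 0,"rz": 0},{"dx": 0,"dy": 0,"dz": -0.12,"rx": 0,"ry": 0,"rz": 0},{"dx": 0,"dy": 0,"dz": 0,"rx": 0,"ry": 0,"rz": 0},{"dx": 0,"dy": 0,"dz": 0,"rx": 0,"ry": 0,"rz": 0}]'

```text
t: 9.15
tcp_pos: [0.4932, 0.0695, 0.146]
tool_rot: [-0.093, 0.996, -0.0, 0.001]
force: [-6.5, 0.5, 25.2]
finger_gap: -0.003
gripper_force: 12.4
```

move_arm --targets '[{"dx": 0,"dy": 0,"dz": 0,"rx": 0,"ry": 0,"rz": 0},{"dx": 0,"dy": 0,"dz": 0.5,"rx": 0,"ry": 0,"rz": 0},{"dx": 0,"dy": 0,"dz": 0.5,"rx": 0,"ry": 0,"rz": 0},{"dx": 0,"dy": 0,"dz": 0.5,"rx": 0,"ry": 0,"rz": 0},{"dx": 0,"dy": 0,"dz": 0.5,"rx": 0,"ry": 0,"rz": 0},{"dx": 0,"dy": -0.5,"dz": 0,"rx": 0,"ry": 0,"rz": 0},{"dx": 0.14,"dy": -1,"dz": 0,"rx": 0,"ry": 0,"rz": 0},{"dx": 0.14,"dy": -1,"dz": 0,"rx": 0,"ry": 0,"rz": 0},{"dx": 0.14,"dy": -1,"dz": 0,"rx": 0,"ry": 0,"rz": 0},{"dx": 0.14,"dy": -1,"dz": 0,"rx": 0,"ry": 0,"rz": 0}]'

```text
t: 10.4
tcp_pos: [0.5067, -0.0446, 0.1927]
tool_rot: [-0.092, 0.996, 0.0, -0.001]
force: [0.4, 0.4, 0.1]
finger_gap: -0.002
gripper_force: 0.0
```

move_arm --targets '[{"dx": 0,"dy": -1,"dz": 0,"rx": 0,"ry": 0,"rz": 0},{"dx": 0,"dy": -1,"dz": 0,"rx": 0,"ry": 0,"rz": 0},{"dx": 0,"dy": -1,"dz": 0,"rx": 0,"ry": 0,"rz": 0},{"dx": 0,"dy": -0.16,"dz": 0,"rx": 0,"ry": 0,"rz": 0},{"dx": 0,"dy": 0,"dz": 0,"rx": 0,"ry": 0,"rz": 0},{"dx": 0,"dy": 0,"dz": 0,"rx": 0,"ry": 0,"rz": 0},{"dx": 0,"dy": 0,"dz": 0,"rx": 0,"ry": 0,"rz": 0},{"dx": 0,"dy": 0,"dz": 0,"rx": 0,"ry": 0,"rz": 0},{"dx": 0,"dy": 0,"dz": 0,"rx": 0,"ry": 0,"rz": 0},{"dx": 0,"dy": 0,"dz": 0,"rx": 0,"ry": 0,"rz": 0}]' --claw 100

```text
t: 11.65
tcp_pos: [0.5071, -0.1219, 0.1933]
tool_rot: [-0.093, 0.996, -0.0, 0.0]
force: [0.2, 0.5, -1.0]
finger_gap: 1.001
gripper_force: 0.0
```

Run:
```python
from h import *
from station import sensors
import cv2
s=sensors.sense();print(s['t'],s['tcp_pos'],s['tool_rot'],s['force'],s['q'])
im=cams.snapshot("side")[110:230,235:355,::-1];t=cams.snapshot("top")[110:230,220:320,::-1]
cv2.imwrite("pics/g.png",np.hstack([cv2.resize(im,(420,420),interpolation=cv2.INTER_CUBIC),cv2.resize(t,(350,420),interpolation=cv2.INTER_CUBIC)]))
print(((proj("side",s['tcp_pos']+[0,0,.034])+.5)/5-.5+O["side"]-[235,110])*3.5)
```

```text
11.65 [ 0.5071169  -0.1219046   0.19329279] [-9.25762083e-02  9.95705601e-01 -1.86525858e-05  3.95585755e-05] [ 0.23193623  0.51728168 -0.98981231] [-4.50378924e-01  4.12057136e-01  1.70940049e+00  1.05015639e-05
  1.02004801e+00 -2.20659866e+00]
[101.5 227.5]
```

View pics/g.png

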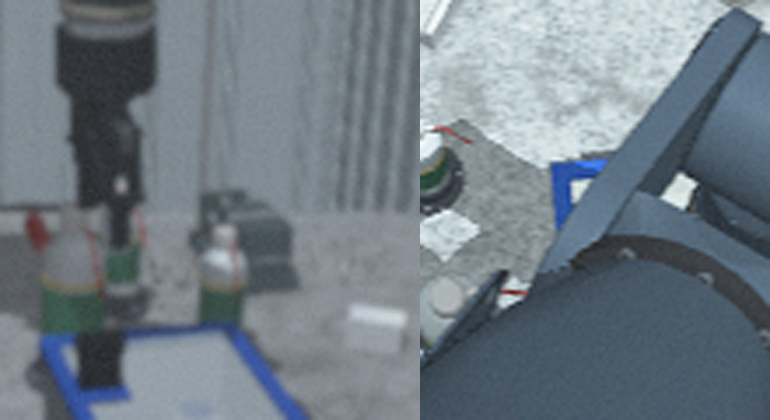

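The open fingers straddle the grip: tips at (92,205) and (118,250), midpoint (105,227). That matches the prediction with the 21 mm tip offset, and the grip bar is at columns 78–123. Descending.

move_arm --targets '[{"dx": -0.08,"dy": 0,"dz": -0.6,"rx": 0,"ry": 0,"rz": 0},{"dx": 0,"dy": 0,"dz": -0.8,"rx": 0,"ry": 0,"rz": 0},{"dx": 0,"dy": 0,"dz": -0.8,"rx": 0,"ry": 0,"rz": 0},{"dx": 0,"dy": 0,"dz": -0.8,"rx": 0,"ry": 0,"rz": 0},{"dx": 0,"dy": 0,"dz": -0.8,"rx": 0,"ry": 0,"rz": 0},{"dx": 0,"dy": 0,"dz": -0.4,"rx": 0,"ry": 0,"rz": 0},{"dx": 0,"dy": 0,"dz": -0.2,"rx": 0,"ry": 0,"rz": 0},{"dx": 0,"dy": 0,"dz": -0.2,"rx": 0,"ry": 0,"rz": 0},{"dx": 0,"dy": 0,"dz": 0,"rx": 0,"ry": 0,"rz": 0},{"dx": 0,"dy": 0,"dz": 0,"rx": 0,"ry": 0,"rz": 0}]'

```text
t: 13.0
tcp_pos: [0.5054, -0.1221, 0.0787]
tool_rot: [-0.093, 0.996, -0.0, 0.0]
force: [-0.2, -0.1, -0.3]
finger_gap: 1.0
gripper_force: 0.0
```

move_arm --targets '[{"dx": 0,"dy": 0,"dz": 0,"rx": 0,"ry": 0,"rz": 0},{"dx": 0,"dy": 0,"dz": 0,"rx": 0,"ry": 0,"rz": 0},{"dx": 0,"dy": 0,"dz": 0,"rx": 0,"ry": 0,"rz": 0},{"dx": 0,"dy": 0,"dz": 0,"rx": 0,"ry": 0,"rz": 0},{"dx": 0,"dy": 0,"dz": 0,"rx": 0,"ry": 0,"rz": 0},{"dx": 0,"dy": 0,"dz": 0,"rx": 0,"ry": 0,"rz": 0},{"dx": 0,"dy": 0,"dz": 0,"rx": 0,"ry": 0,"rz": 0},{"dx": 0,"dy": 0,"dz": 0,"rx": 0,"ry": 0,"rz": 0},{"dx": 0,"dy": 0,"dz": 0,"rx": 0,"ry": 0,"rz": 0},{"dx": 0,"dy": 0,"dz": 0,"rx": 0,"ry": 0,"rz": 0}]' --claw 0 --newtons 50

```text
t: 14.25
tcp_pos: [0.5057, -0.1244, 0.0787]
tool_rot: [-0.093, 0.996, -0.002, 0.0]
force: [-1.8, -6.5, 0.2]
finger_gap: 0.22
gripper_force: 48.7
```

The grip is held: the gap is 18.7 mm with 49 N on the pads. I'll centre it, then lift gently while turning with the lid, half way first.

move_arm --targets '[{"dx": 0,"dy": -0.1,"dz": 0,"rx": 0,"ry": 0,"rz": 0},{"dx": 0,"dy": 0,"dz": 0.08,"rx": -0.005,"ry": 0.028,"rz": 0},{"dx": 0,"dy": 0,"dz": 0.08,"rx": -0.005,"ry": 0.028,"rz": 0},{"dx": 0.02,"dy": 0,"dz": 0.08,"rx": -0.005,"ry": 0.028,"rz": 0},{"dx": 0.02,"dy": 0,"dz": 0.1,"rx": -0.005,"ry": 0.028,"rz": 0},{"dx": 0,"dy": 0,"dz": 0,"rx": 0,"ry": 0,"rz": 0},{"dx": 0,"dy": 0,"dz": 0,"rx": 0,"ry": 0,"rz": 0},{"dx": 0,"dy": 0,"dz": 0,"rx": 0,"ry": 0,"rz": 0},{"dx": 0,"dy": 0,"dz": 0,"rx": 0,"ry": 0,"rz": 0},{"dx": 0,"dy": 0,"dz": 0,"rx": 0,"ry": 0,"rz": 0}]' --newtons 60

```text
t: 15.5
tcp_pos: [0.5054, -0.1243, 0.0866]
tool_rot: [-0.092, 0.995, -0.002, -0.03]
force: [-4.0, 0.5, 0.1]
finger_gap: 0.222
gripper_force: 59.9
```

move_arm --targets '[{"dx": -0.02,"dy": 0,"dz": 0.08,"rx": -0.005,"ry": 0.028,"rz": 0},{"dx": -0.02,"dy": 0,"dz": 0.1,"rx": -0.005,"ry": 0.028,"rz": 0},{"dx": 0,"dy": 0,"dz": 0.1,"rx": -0.005,"ry": 0.028,"rz": 0},{"dx": 0,"dy": 0,"dz": 0.08,"rx": -0.005,"ry": 0.028,"rz": 0},{"dx": 0,"dy": 0,"dz": 0.02,"rx": 0,"ry": 0,"rz": 0},{"dx": 0,"dy": 0,"dz": 0,"rx": 0,"ry": 0,"rz": 0},{"dx": 0,"dy": 0,"dz": 0,"rx": 0,"ry": 0,"rz": 0},{"dx": 0,"dy": 0,"dz": 0,"rx": 0,"ry": 0,"rz": 0},{"dx": 0,"dy": 0,"dz": 0,"rx": 0,"ry": 0,"rz": 0},{"dx": 0,"dy": 0,"dz": 0,"rx": 0,"ry": 0,"rz": 0}]'

```text
t: 16.75
tcp_pos: [0.5065, -0.1242, 0.0962]
tool_rot: [-0.092, 0.994, -0.005, -0.058]
force: [4.3, 4.4, -4.6]
finger_gap: 0.221
gripper_force: 59.7
```

Run:
```python
from h import *
from station import sensors
import cv2
s=sensors.sense();print(s['t'],s['tcp_pos'],s['tool_rot'],s['force'],s['finger_gap'])
im=cams.snapshot("side")[175:270,225:345,::-1]
cv2.imwrite("pics/l.png",cv2.resize(im,None,fx=6,fy=6,interpolation=cv2.INTER_CUBIC))
bo=np.array([.566,-.1115,0]);yaw=.186;ex=np.array([np.cos(yaw),np.sin(yaw),0]);ey=np.array([-np.sin(yaw),np.cos(yaw),0]);ez=np.array([0,0,1])
for th in(0,.06,.09,.12,.15):
  r=[]
  for y in(-.102,.102):
    a,b=-.173,.012;P=bo+.085*ex+.08*ez+y*ey+(a*np.cos(th)+b*np.sin(th))*ex+(-a*np.sin(th)+b*np.cos(th))*ez
    r.append((((proj("side",P)+.5)/5-.5+O["side"]-[225,175])*6+2.5).round())
  print(th,r)
```

```text
16.75 [ 0.50654753 -0.12416842  0.09619383] [-0.09216821  0.99404652 -0.00498427 -0.0578939 ] [ 4.31541885  4.40008106 -4.63883702] 0.22073726081830153
0 [array([223., 380.]), array([130., 181.])]
0.06 [array([227., 359.]), array([131., 163.])]
0.09 [array([228., 349.]), array([133., 154.])]
0.12 [array([230., 338.]), array([134., 144.])]
0.15 [array([233., 328.]), array([137., 134.])]
```

View pics/l.png

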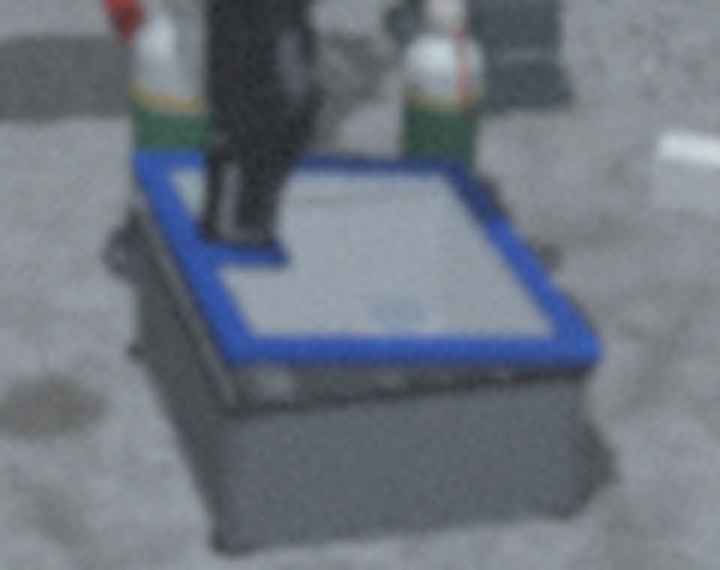

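The lid's far-left corner is at (134,150) and its near blue edge has moved up about 35 px. That is roughly 0.11–0.12 rad, or about 2 cm at the front, and agrees with the 17.5 mm rise at the grip. The grip is steady, so I'm handing in.

```bash
python3 -c "
from station import order
print(order.sign_off())"
```

```text
the job is handed in; nothing more can be done
None
```

The job is handed in: I pressed the nozzle cap fully down for about half a second and released it, then broke the seal, and the gripper is holding the lid about 2 cm open with the loose tools untouched.

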